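Drop the solid-perfume compact through the twisted chute

ROBOT

A 6-joint arm with a two-finger parallel gripper is mounted at the origin on the work surface. World frame = base frame: x ahead of the robot, y to its left, z up, the work surface at z = 0. Lengths are in mm, angles in rad, forces in N, time in s.
With the tool pointing down it reaches from about 275 to 875 mm from the base axis. Payload 12.5 kg.
Tool frame: the origin (TCP) lies midway between the tips of the shut fingers; the grasp point (between the pads) lies 19 mm behind it; z points along the fingers, y is the line along which they close (so a half turn about z gives the same grasp; the last joint's range is limited). The gripper opens to 85 mm and grips with 20 to 120 N. Pads are 22 mm wide; open, the fingers measure 114 mm over their backs; the gripper's body (76 mm by 85 mm) begins 54 mm behind the grasp point. The pads swing forward as they close: fully open they stand 13 mm farther back than shut.
Start: joints at [-1.403, 0.351, 1.652, -0, 1.139, -0.085], TCP at [137.584, -532.499, 231.29] pointing down, gripper open.
Joint ranges: [-2.75, 2.75], [-0.79, 2.1], [0.01, 2.65], [-1.57, 4.71], [0.07, 3.14], [-2.87, 2.87]. Speed limits (rad/s): [2.22, 2.22, 2.79, 3.14, 3.14, 3.14].

INTERFACE

Orientations are given as [roll, pitch, yaw] about the fixed x, y, z axes, in that order (R = Rz(yaw) Ry(pitch) Rx(roll)).
In Python, from plant import ctrl, optics gives the robot as it stands.
- The arm moves only by the tool send_rows, never from a script. Its argument "moves" is one flat list of numbers, 4 for each row, row after row: the shift along the tool's x, y, z in cm, then the turn about the tool's z in degrees. A call has 1 to 8 rows; each row is the pose to reach, as a shift and turn from the pose commanded when the call began, along the tool's axes at that moment; what a row does not reach only later rows make up. A row lasts 1/12 s, in which the tool goes at most 41.7 mm and 7.16 degrees, less where a joint would pass 70% of its speed; a pose out of reach is approached as far as the arm can. A call with a gripper value outside its range is refused whole. "fingers" is the finger opening in cm, from 0 to 8.54, set as the call begins (left out, the last holds). The fingers move at their own pace and stop on an object; "force" is the grip in N (left out, the last holds). Time passes only in rows, so rows that repeat a pose let the fingers close. It gives the time, the measured TCP pose, the force, the opening and the grip force at its end, in the units of the state.
- ctrl.state(): the state, without advancing time (a new reading comes with each control period).
- optics.get_image(name): name is "scene" or "top"; returns a dict with "img" (384x512x3 uint8, blue, green, red), "z_map" (384x512 float32, mm along the optical axis (not along the pixel's ray), 0 where there is no reading), "fx", "fy", "cx", "cy" (pixels), "k1" (the pictures are not rectified: a ray, as slopes to the right and down, at radius r is drawn at 1 + k1 r^2 times it, then the intrinsics apply), "pose" (4x4, takes a point from camera to world coordinates). Camera axes: x right, y down, z forward; pixel columns grow to the right and rows downward; lengths in mm; the calibration is good to about 2 mm. A picture is of the moment at which its call begins.
- ctrl.hand_in(): hands the job in; it is judged then, once.
The state is a dict: "clock": time; "joints": joint angles; "qvel": joint speeds; "joint_torque": joint torques, N m; "tcp_pos": TCP position; "eef_rot": TCP orientation; "wrist_force": force on the tool from outside, world axes, zero at the start; "torque": the same for the moment, N m; "grip_width": finger opening in mm; "grasp_force": force on a finger pad.
Only numpy, scipy, OpenCV 4.12 (cv2) and the standard library are available. Lean on these libraries where they do the work, as an engineer would, in place of code of your own. Each camera call takes 0.05 s, during which the arm holds its last target. There are 200 camera calls.

TASK

Take the large round perfume compact out of the rack and drop it on edge through the twisted gold wire chute, so that the twist turns it half round and it comes to rest standing on edge in the pocket at the foot of the chute with its raised face to the front of the chute. Leave the small round compact and the square compact standing in the rack.

Things in the scene. Friction and masses are not known exactly. Their poses are not given: they have to be found in the camera images.
- compact: Large round gold-tone compact: disc 36 mm across, 8 mm thick, an 18 mm round boss 4 mm proud of one face (the raised face); 12 mm in all. Starts on edge in a slot of a white marble rack (60 x 200, 30 mm high), disc centre 41 mm above the table, 29 mm of it above the rack. Origin: centre of the boss's outer face; x: disc axis, out of the raised face, at first level, roughly away from the robot.
- chute: Fixed, 270 mm high: marble foot (100 mm across, 10 thick), gold wires twisted half a turn, gold hopper on top, mouth 46 (x) by 72 (y) mm, narrowing to 20 by 42 at height 240. Origin: centre of foot's underside, z up; front is -x, roughly facing the robot. A disc goes in on edge, its axis along x; the face to +x (back) going in is to -x (front) in the pocket, disc centre 28 mm up.
- small_compact: Small round gold-tone compact, 24 mm across, 8 mm thick with a 10 mm boss 4 mm proud of one face; stands in another slot of the rack (slots 64 mm apart) and stays there. Origin: centre of the boss's outer face, x out of it.
- square_compact: Square gold-tone compact, 32 x 32 x 8 mm with a 14 mm square boss 4 mm proud of one face; stands in another slot of the rack (slots 64 mm apart) and stays there. Origin: centre of the boss's outer face, x out of it.
Not all that is in view belongs to the job. What is shaped like the compact but green or red is not meant.

How it is judged (in metres and radians):
On the way:
1. the compact, let go, is going down inside the twisted wires (horizontal distance between compact and chute below 0.02 m and z of compact in the frame of chute between 0.07 and 0.235 m and contact force between the fingers and compact below 0.1 N), for 0.02 s.
At the end, for the whole second after the job is handed in: The large compact rests, let go, in the pocket at the foot of the chute: on edge (centre of the raised face 18 to 38 mm above the table and within 16 mm of the chute's axis), raised face to the front, its axis within 25 degrees of the chute's x; it has come down through the twisted wires (horizontal distance between compact and chute below 0.016 m and z of compact in the frame of chute between 0.018 and 0.038 m and x of compact in the frame of chute below -0.002 m and angle between the x axis of compact and the x axis of chute, either way round below 0.45 rad and linear speed of compact below 0.02 m/s); the robot touches nothing.
It fails at once if the small or the square compact is moved by more than 25 mm (distance of any of small_compact, square_compact from where it was at the start of the episode above 0.025 m).
It also fails if it takes over 40 s, if anything falls off the work surface, if the arm or the gripper's body presses on something with over 40 N, if the wrist force passes 120 N, or if a joint passes its speed limit or range.

## Working session

There is one attempt and no reset: what is moved stays moved. The work goes in short steps, Python scripts to look and compute and a tool call to move; the robot and the scene stay as the last step left them, time stands still between calls to the robot, and variables do not carry over. Pictures are saved under pics/ and viewed, at most 10 in all, crops included, and the job is handed in when it is done.

Besides the shell and the picture viewer there is one more tool, called after "Request:" as name(argument=value, ...) on one line, values as JSON. send_rows: Moves the arm, as the interface text tells. Its arguments: {"type":"object","properties":{"moves":{"type":"array"},"fingers":{"type":"number"},"force":{"type":"number"}},"required":["moves"]}

```bash
mkdir -p pics; ls; python3 - <<'E'
from plant import ctrl, optics
import cv2,numpy as np
print(ctrl.state())
for n in("scene","top"):
    d=optics.get_image(n); np.savez(''+n+'0.npz',**d); cv2.imwrite(f'pics/{n}0.png',d['img'])
    print(n,d['fx'],d['fy'],d['cx'],d['cy'],d['k1'],np.round(d['pose'],3).tolist())
E
```

```text
pics
{'clock': 0.0, 'joints': array([-1.40258722e+00,  3.51233159e-01,  1.65244527e+00,  5.90207752e-07,
        1.13910821e+00, -8.45904987e-02]), 'qvel': array([-0.00026836,  0.00011076, -0.0007087 ,  0.00193048,  0.00033282,
        0.00126995]), 'joint_torque': array([-3.03563447e-04, -5.06106412e+01, -2.91405505e+01, -6.69398855e-05,
        4.53451881e-03,  1.46223914e-05]), 'tcp_pos': array([ 137.53588459, -532.17166435,  230.75205968]), 'eef_rot': array([-3.14040298e+00, -1.01413213e-04,  2.52799299e-01]), 'wrist_force': array([-0.34941649, -0.00571107,  1.39384806]), 'torque': array([0.00198739, 0.04473405, 0.01889103]), 'grasp_force': 0.0, 'grip_width': 85.10413003374642}
scene 421.7968125168695 421.7968125168695 261.31207644608696 195.91016810444557 0.04518324520780066 [[0.552, 0.481, -0.681, 1134.763], [0.834, -0.303, 0.462, -444.635], [0.016, -0.823, -0.568, 567.903], [0.0, 0.0, 0.0, 1.0]]
top 364.6333063520546 364.6333063520546 251.64858901617802 199.2241406119293 -0.03947727057674009 [[-0.021, -0.992, 0.127, 458.384], [-1.0, 0.023, 0.014, -39.033], [-0.017, -0.127, -0.992, 772.41], [0.0, 0.0, 0.0, 1.0]]
```

View pics/scene0.png

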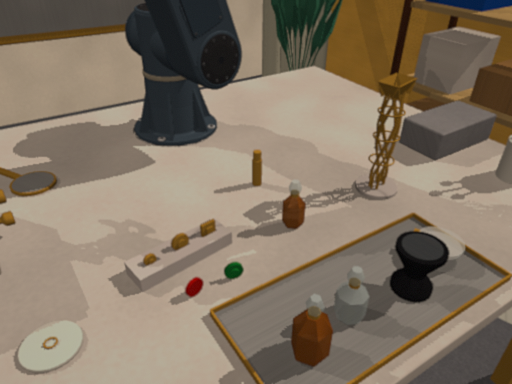

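View pics/top0.png

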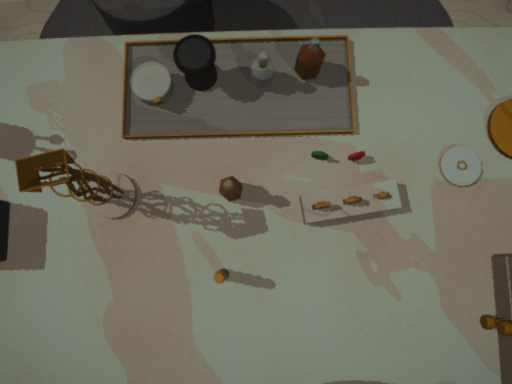

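The scene view shows the rack with small (150,258), large (180,241) and square (207,227) compacts, and the chute with its foot at (375,188) and hopper at (397,83). In the top view the large compact is at (352,200), the foot at (115,196) and the hopper at (43,170).

```bash
cat > h.py <<'E'
import numpy as np,cv2
from scipy.optimize import brentq
def load(n): return dict(np.load(n))
def rays(d,uv):
    uv=np.asarray(uv,float).reshape(-1,2)
    p=np.c_[(uv[:,0]-d['cx'])/d['fx'],(uv[:,1]-d['cy'])/d['fy']]
    q=p.copy()
    for _ in range(10): q=p/(1+d['k1']*(q**2).sum(1,keepdims=True))
    return np.c_[q,np.ones(len(q))]
def plane(d,uv,z):
    r=rays(d,uv)@d['pose'][:3,:3].T; o=d['pose'][:3,3]
    return o+r*((z-o[2])/r[:,2])[:,None]
def cloud(d):
    v,u=np.mgrid[0:384,0:512]
    r=rays(d,np.c_[u.ravel(),v.ravel()])*d['z_map'].reshape(-1,1)
    P=r@d['pose'][:3,:3].T+d['pose'][:3,3]; P[d['z_map'].ravel()==0]=np.nan
    return P.reshape(384,512,3)
def project(d,P):
    c=(np.asarray(P,float).reshape(-1,3)-d['pose'][:3,3])@d['pose'][:3,:3]
    s=c[:,:2]/c[:,2:]; s=s*(1+d['k1']*(s**2).sum(1,keepdims=True))
    return s*d['fx']+[d['cx'],d['cy']]
E
python3 - <<'E'
from h import *
t=load('top0.npz');s=load('scene0.npz')
def crop(d,x0,y0,x1,y1,k): return cv2.resize(d['img'][y0:y1,x0:x1],None,fx=k,fy=k,interpolation=cv2.INTER_CUBIC)
a=np.zeros((600,800,3),np.uint8)
def put(im,x,y): a[y:y+im.shape[0],x:x+im.shape[1]]=im
put(crop(t,295,175,405,225,4),0,0)       # rack top
put(crop(s,120,215,240,290,3),440,0)     # rack scene
put(crop(t,10,140,145,225,3),0,230)
put(crop(s,345,65,420,205,2.5.__int__() if 0 else 2.5),450,240)
cv2.imwrite('pics/crops.png',a)
for n,d in(('t',t),('s',s)):
    C=cloud(d)
    for nm,lo,hi in(('hop',235,300),('table',-10,5)):
        pass
    if n=='t':
        m=(C[...,2]>225)&(C[...,2]<290)&(np.mgrid[0:384,0:512][1]<120)
    else: m=(C[...,2]>225)&(C[...,2]<290)&(np.mgrid[0:384,0:512][1]>360)&(np.mgrid[0:384,0:512][1]<430)&(np.mgrid[0:384,0:512][0]<110)
    P=C[m];print(n,m.sum(),np.percentile(P,[2,50,98],axis=0).round(1).tolist())
    hsv=cv2.cvtColor(d['img'],cv2.COLOR_BGR2HSV)
    # compacts: points z>33 near rack
    box=np.s_[180:215,305:400] if n=='t' else np.s_[215:270,130:225]
    Q=C[box]; g=(hsv[box][...,1]>110)&(Q[...,2]>25)
    k,l,st,ce=cv2.connectedComponentsWithStats(g.astype(np.uint8))
    for i in range(1,k):
        if st[i,4]>8:
            P=Q[l==i]; print(n,st[i].tolist(),ce[i].round(1),np.nanmean(P,0).round(1),np.nanpercentile(P,[3,97],axis=0).round(1).tolist())
E
```

```text
t 1645 [[545.3, 232.5, 229.2], [580.1, 283.4, 258.0], [600.0, 307.4, 270.7]]
t [72, 12, 11, 6, 51] [77.1 14.8] [ 555.1 -292.2   42.5] [[550.5, -301.8, 35.3], [561.3, -284.6, 47.5]]
t [39, 16, 17, 8, 88] [47.  19.3] [ 546.  -228.    52.8] [[540.6, -243.2, 40.8], [553.1, -214.7, 58.6]]
t [8, 21, 18, 8, 88] [16.4 24.5] [ 537.3 -167.    51.7] [[532.0, -182.4, 33.8], [544.7, -152.3, 57.0]]
s 788 [[548.4, 231.8, 227.8], [577.7, 265.7, 258.4], [603.4, 307.0, 271.0]]
s [70, 4, 15, 18, 182] [77.4 12.4] [ 543.2 -169.7   45.6] [[538.3, -182.7, 30.5], [548.0, -153.9, 57.0]]
s [42, 18, 17, 17, 206] [49.4 25.9] [ 553.  -233.    47.5] [[547.1, -247.0, 34.1], [557.6, -217.4, 59.5]]
s [14, 38, 12, 12, 108] [19.3 43.7] [ 560.  -295.3   39.5] [[553.7, -305.1, 31.1], [565.2, -284.9, 46.9]]
```

View pics/crops.png

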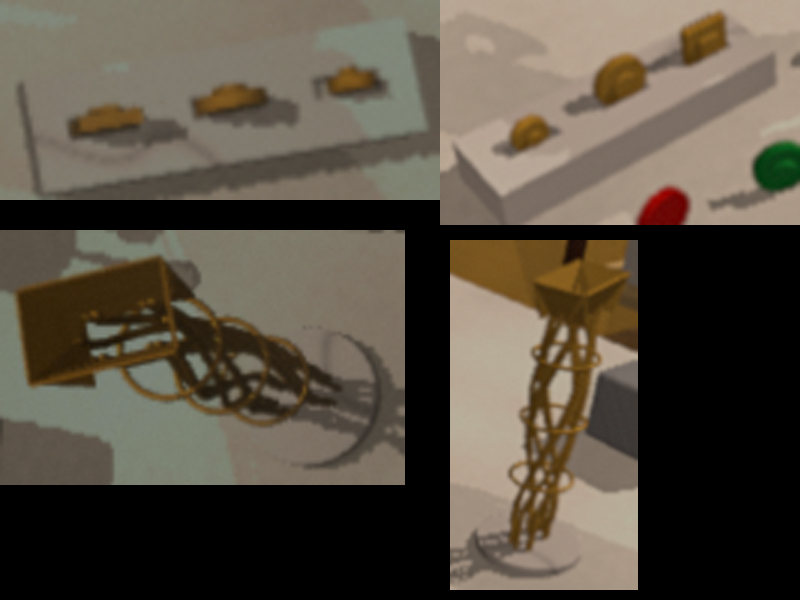

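```bash
python3 - <<'E'
from h import *
t=load('top0.npz');s=load('scene0.npz')
def rep(nm,P):
    P=P[:,:2]; e=np.roll(P,-1,0)-P
    print(nm,'ctr',P.mean(0).round(1),'len',np.linalg.norm(e,axis=1).round(1),'ang mod90',(np.degrees(np.arctan2(e[:,1],e[:,0]))%90).round(1), P.round(0).tolist())
rep('hop t',plane(t,np.array([(17,293),(162,258),(177,350),(30,385)])/3+[10,140-230/3]-1/3,270))
rep('hop s',plane(s,np.array([(535,285),(583,260),(630,275),(580,298)])/2.5+[345-180,65-96]-.3,270))
rep('rack t',plane(t,np.array([(20,82),(402,18),(430,128),(40,190)])/4+[295,175]-.4,30))
rep('rack s',plane(s,np.array([(457,143),(505,190),(775,53),(725,12)])/3+[120-440/3,215]-.35,30))
# 3D pt fits: hopper rim by depth
for n,d in(('t',t),('s',s)):
    C=cloud(d);P=C[(C[...,2]>264)&(C[...,2]<280)&(abs(C[...,0]-575)<50)&(abs(C[...,1]-270)<60)]
    print(n,len(P),cv2.minAreaRect(P[:,:2].astype(np.float32)),P[:,2].max())
    # foot: top surface z=10 points near
    P=C[(C[...,2]>7)&(C[...,2]<13)&(np.hypot(C[...,0]-575,C[...,1]-270)<75)]
    print(' foot',len(P),cv2.minEnclosingCircle(P[:,:2].astype(np.float32)))
    # rack top
    P=C[(C[...,2]>26)&(C[...,2]<34)&(np.hypot(C[...,0]-545,C[...,1]+230)<120)]
    print(' rack',len(P),cv2.minAreaRect(P[:,:2].astype(np.float32)),np.median(P[:,2]))
    hsv=cv2.cvtColor(d['img'],cv2.COLOR_BGR2HSV)
    g=(hsv[...,1]>110)
    for nm,c in(('sq',(540,-168)),('big',(549,-230)),('sm',(557,-293))):
        P=C[g&(C[...,2]>37)&(np.hypot(C[...,0]-c[0],C[...,1]-c[1])<30)]
        a=.137; u=P[:,0]*np.cos(a)+P[:,1]*np.sin(a); v=-P[:,0]*np.sin(a)+P[:,1]*np.cos(a)
        print(' ',nm,len(P),'u',np.percentile(u,[3,25,50,75,97]).round(1),'v',np.percentile(v,[3,50,97]).round(1),'line',np.polyfit(P[:,1],P[:,0],1).round(3))
E
```

```text
hop t ctr [572.1 269.1] len [73.2 46.2 73.3 46.2] ang mod90 [11.9 12.  11.9 11.9] [[587.0, 310.0], [602.0, 238.0], [557.0, 228.0], [542.0, 300.0]]
hop s ctr [578.3 266.6] len [83.8 47.2 77.7 40.8] ang mod90 [15.1  4.5 10.9 11.7] [[567.0, 223.0], [546.0, 304.0], [593.0, 308.0], [607.0, 231.0]]
rack t ctr [ 546.2 -231. ] len [200.8  58.3 202.8  56.2] ang mod90 [ 8.3 10.2  7.7  8.3] [[560.0, -127.0], [589.0, -326.0], [531.0, -336.0], [504.0, -135.0]]
rack s ctr [ 549.  -229.5] len [ 53.8 194.6  57.3 198.5] ang mod90 [10.9  6.9  6.9  7.9] [[535.0, -332.0], [588.0, -322.0], [565.0, -129.0], [508.0, -135.0]]
t 519 ((573.214111328125, 270.2796325683594), (51.42992401123047, 76.83474731445312), 12.590858459472656) 272.25967833742993
 foot 1170 ((572.0791015625, 270.01812744140625), 51.17352294921875)
 rack 2605 ((584.0393676757812, -225.98147583007812), (138.07704162597656, 200.85711669921875), 8.013895034790039) 29.81809970911263
  sq 84 u [504.7 506.7 509.  511.2 515.7] v [-254.3 -238.2 -223.8] line [-1.31000e-01  5.15243e+02]
  big 86 u [504.9 507.  509.5 511.9 515.9] v [-315.4 -300.5 -286.8] line [-1.56000e-01  5.10257e+02]
  sm 45 u [505.5 507.3 509.7 512.  515.8] v [-374.9 -365.4 -358.3] line [-1.45000e-01  5.12592e+02]
s 251 ((575.1240234375, 269.6212463378906), (49.040191650390625, 77.3067626953125), 13.14568042755127) 272.78128422702616
 foot 552 ((575.8246459960938, 268.33502197265625), 51.47274398803711)
 rack 2046 ((587.5525512695312, -224.92369079589844), (142.9061737060547, 202.81446838378906), 8.024839401245117) 30.126639441121654
  sq 147 u [509.7 513.5 514.8 515.9 520.3] v [-255.1 -241.5 -226.3] line [-7.80000e-02  5.29793e+02]
  big 184 u [509.9 514.3 515.8 518.1 521. ] v [-320.  -306.4 -290.8] line [-5.90000e-02  5.39257e+02]
  sm 72 u [508.3 512.7 514.4 515.6 519.6] v [-377.7 -369.5 -359.3] line [-8.10000e-02  5.35807e+02]
```

Request:
send_rows(moves=[47.3, -19.0, 0, -83.5, 47.3, -19.0, 0, -83.5, 47.3, -19.0, 0, -83.5, 47.3, -19.0, 0, -83.5, 47.3, -19.0, 0, -83.5, 47.3, -19.0, 0, -83.5, 47.3, -19.0, 0, -83.5, 47.3, -19.0, 0, -83.5], fingers=4.5, force=40)

```text
clock: 0.77
tcp_pos: [407.3, -333.2, 231.2]
eef_rot: [-3.141, -0.0, 1.259]
wrist_force: [-0.4, -0.3, -0.5]
grip_width: 44.8
grasp_force: 0.0
```

Request:
send_rows(moves=[14.1, 10.2, 10, -25.9, 14.1, 10.2, 10, -25.9, 14.1, 10.2, 10, -25.9, 14.1, 10.2, 10, -25.9, 14.1, 10.2, 10, -25.9, 14.1, 10.2, 10, -25.9, 14.1, 10.2, 10, -25.9, 14.1, 10.2, 10, -25.9])

```text
clock: 1.43
tcp_pos: [546.6, -233.0, 131.3]
eef_rot: [-3.141, -0.0, 1.705]
wrist_force: [-0.9, 0.5, 1.2]
grip_width: 45.0
grasp_force: 0.0
```

```bash
python3 - <<'E'
from plant import ctrl, optics
import cv2,numpy as np
s=ctrl.state();print(s['tcp_pos'],s['eef_rot'],s['joints'])
a=np.zeros((600,800,3),np.uint8)
d=optics.get_image('scene');np.savez('scene1.npz',**d);a[:480,:400]=cv2.resize(d['img'][170:290,130:230],None,fx=4,fy=4)
d=optics.get_image('top');np.savez('top1.npz',**d);a[:400,400:800]=cv2.resize(d['img'][150:250,300:400],None,fx=4,fy=4)
cv2.imwrite('pics/pre.png',a)
E
```

```text
[ 546.64854182 -233.0157243   131.33843552] [-3.14119185e+00 -7.78192066e-05  1.70487862e+00] [-4.81195721e-01  5.45321017e-01  1.62043887e+00 -2.02554233e-04
  9.76204993e-01 -6.15164536e-01]
```

View pics/pre.png

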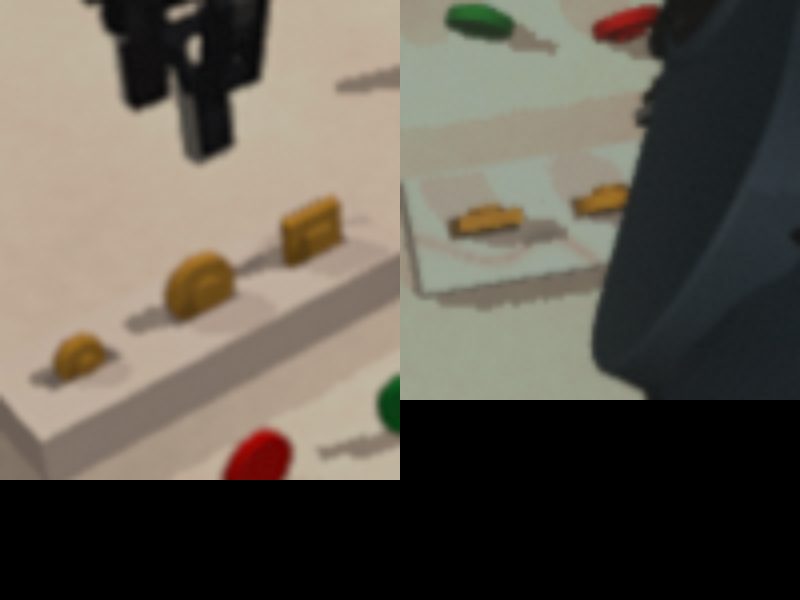

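Scene crop: the open fingers (tips near 145,105 and 210,160) hang above the large compact (200,285) and line up with its axis. I'm going down and gripping.

Request:
send_rows(moves=[0.25, 0.2, 3, -0.3, 0.25, 0.2, 5, -0.3, 0.25, 0.2, 7, -0.3, 0.25, 0.2, 8.5, -0.3, 0.25, 0.2, 9.3, -0.3, 0.25, 0.2, 9.3, -0.3, 0.25, 0.2, 9.3, -0.3])

```text
clock: 2.12
tcp_pos: [548.6, -230.7, 39.1]
eef_rot: [3.141, 0.0, 1.709]
wrist_force: [-0.0, -0.2, 1.3]
grip_width: 44.9
grasp_force: 0.0
```

Request:
send_rows(moves=[0, 0, 0, 0, 0, 0, 0, 0, 0, 0, 0, 0, 0, 0, 0, 0, 0, 0, 0, 0], fingers=0.5, force=40)

```text
clock: 2.53
tcp_pos: [549.1, -230.3, 39.2]
eef_rot: [3.14, 0.001, 1.71]
wrist_force: [-0.4, -0.5, 6.5]
grip_width: 10.6
grasp_force: 40.9
```

Request:
send_rows(moves=[0, 0, -1, 0, 0, 0, -2.5, 0, 0, 0, -5, 0, 0, 0, -8, 0, 0, 0, -11, 0, 0, 0, -14, 0, 0, 0, -15, 0, 0, 0, -15, 0])

```text
clock: 3.2
tcp_pos: [549.7, -230.5, 191.6]
eef_rot: [3.137, 0.003, 1.71]
wrist_force: [0.3, 1.0, 0.1]
grip_width: 10.6
grasp_force: 40.1
```

```bash
python3 - <<'E'
from plant import ctrl, optics
import cv2,numpy as np
s=ctrl.state();print(s['tcp_pos'],s['eef_rot'],s['grip_width'],s['grasp_force'])
d=optics.get_image('scene');np.savez('scene2.npz',**d)
cv2.imwrite('pics/lift.png',cv2.resize(d['img'][110:290,100:260],None,fx=3.3,fy=3.3,interpolation=cv2.INTER_CUBIC))
E
```

```text
[ 549.66466714 -230.51393937  191.59492098] [3.13735705e+00 2.96405646e-03 1.71016095e+00] 10.61803511615747 40.10147988796234
```

View pics/lift.png

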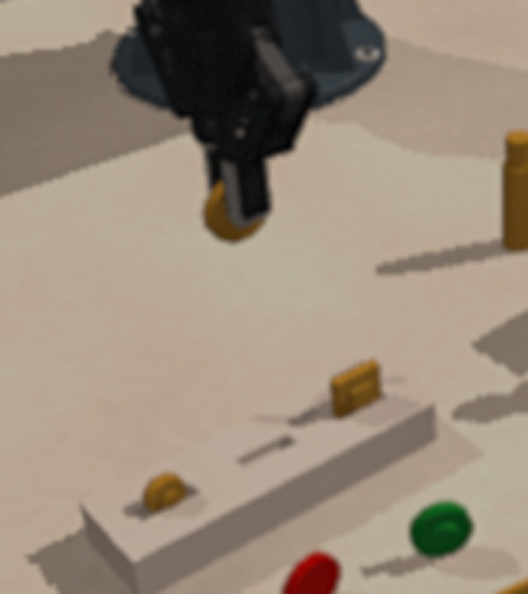

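The compact is held on edge between the fingers at (235,212) in the crop; its slot is empty, and the other two compacts are undisturbed at (165,492) and (357,388). Next I carry it to the chute.

Request:
send_rows(moves=[1, 0, -2, 0, 3, 0.5, -5, 0, 6, 1, -7.5, 0, 9, 1.7, -9.5, 0, 12, 2.3, -11, 0, 15, 2.9, -11.8, 0, 18, 3.5, -11.8, -1, 21, 4, -11.8, -2])

```text
clock: 3.92
tcp_pos: [558.7, -15.0, 304.9]
eef_rot: [-3.14, -0.001, 1.746]
wrist_force: [1.1, -0.0, -1.0]
grip_width: 10.4
grasp_force: 40.1
```

Request:
send_rows(moves=[3.5, 0.7, 0, 0, 7, 1.4, 0, 0, 10.5, 2.1, 0, 0, 14, 2.8, 0, 0, 17.5, 3.5, 0, 0, 20, 3.9, 0, 0, 21, 4.1, 0, 0, 21, 4.1, 0, 0])

```text
clock: 4.58
tcp_pos: [562.4, 199.1, 304.3]
eef_rot: [-3.139, 0.0, 1.748]
wrist_force: [0.3, 0.2, -0.8]
grip_width: 10.6
grasp_force: 40.1
```

Request:
send_rows(moves=[2, 0.7, -0.3, -1, 4, 1.4, -0.3, -2.1, 5.5, 2, -0.3, -2.1, 6.4, 2.3, -0.3, -2.1, 6.7, 2.4, -0.3, -2.1, 6.7, 2.4, -0.3, -2.1, 6.7, 2.4, -0.3, -2.1])

```text
clock: 5.17
tcp_pos: [575.1, 266.4, 309.0]
eef_rot: [-3.141, 0.0, 1.781]
wrist_force: [-0.2, -0.1, 0.6]
grip_width: 10.3
grasp_force: 40.1
```

```bash
python3 - <<'E'
from plant import ctrl, optics
import cv2,numpy as np
from h import *
s=ctrl.state();print(s['tcp_pos'],s['eef_rot'],s['grip_width'],s['grasp_force'])
a=np.zeros((600,800,3),np.uint8)
d=optics.get_image('scene');np.savez('scene3.npz',**d)
print(project(d,[[574,269.3,270],s['tcp_pos'],s['tcp_pos']-[0,0,16]]))
a[:600,:400]=cv2.resize(d['img'][20:140,360:440],None,fx=5,fy=5,interpolation=cv2.INTER_CUBIC)
d=optics.get_image('top');np.savez('top3.npz',**d)
print(project(d,[[574,269.3,270],s['tcp_pos'],s['tcp_pos']-[0,0,16]]))
a[:400,400:800]=cv2.resize(d['img'][120:220,0:100],None,fx=4,fy=4,interpolation=cv2.INTER_CUBIC)
cv2.imwrite('pics/over.png',a)
E
```

```text
[575.11555497 266.42716415 308.9815993 ] [-3.14094685e+00  4.18823786e-04  1.78094841e+00] 10.317402662795129 40.094881653785706
[[396.91410897  79.49534377]
 [400.3628853   60.79735297]
 [398.69369483  68.76871403]]
[[ 41.65345594 168.7960983 ]
 [ 26.88167897 161.82860986]
 [ 34.05381839 164.46512132]]
```

View pics/over.png

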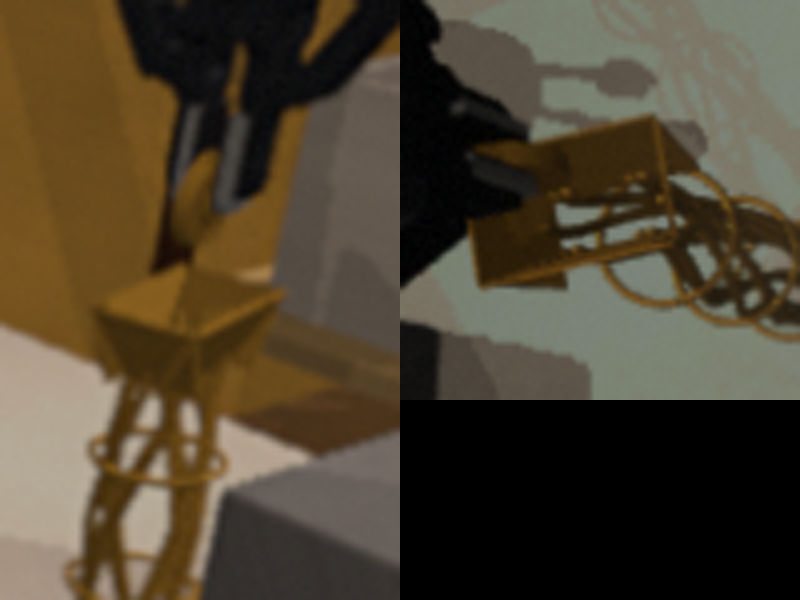

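Both views show the held disc centred over the hopper: the hopper centre is at (398,80) in the scene and the disc bottom is at about (399,71). I'm lowering it and releasing.

Request:
send_rows(moves=[0.3, 0, 1, 0, 0.3, 0, 2, 0, 0.3, 0, 3, 0, 0.3, 0, 3.6, 0, 0.3, 0, 3.6, 0, 0.3, 0, 3.6, 0])

```text
clock: 5.77
tcp_pos: [574.3, 270.4, 272.8]
eef_rot: [-3.141, 0.0, 1.782]
wrist_force: [0.0, 0.2, 0.4]
grip_width: 10.8
grasp_force: 40.1
```

Request:
send_rows(moves=[0, 0, 0, 0, 0, 0, 0, 0, 0, 0, 0, 0, 0, 0, 0, 0, 0, 0, -1, 0, 0, 0, -3, 0, 0, 0, -5, 0, 0, 0, -7, 0], fingers=3.2)

```text
clock: 6.43
tcp_pos: [574.4, 270.5, 345.1]
eef_rot: [3.141, -0.0, 1.782]
wrist_force: [-0.4, -0.7, 1.3]
grip_width: 31.7
grasp_force: 0.0
```

Request:
send_rows(moves=[-3, 0, -1, 0, -6, 0, -1, 0, -9, 0, -1, 0, -12, 0, -1, 0, -15, 0, -1, 0, -18, 0, -1, 0, -18, 0, -1, 0, -18, 0, -1, 0])

```text
clock: 7.1
tcp_pos: [612.3, 93.3, 354.1]
eef_rot: [3.141, -0.0, 1.779]
wrist_force: [0.2, 0.6, 0.3]
grip_width: 32.2
grasp_force: 0.0
```

```bash
python3 - <<'E'
from plant import ctrl, optics
import cv2,numpy as np
from h import *
s=ctrl.state();print(s['tcp_pos'],s['grip_width'],s['grasp_force'],s['wrist_force'])
a=np.zeros((600,800,3),np.uint8)
d=optics.get_image('scene');np.savez('scene4.npz',**d)
a[:600,:400]=cv2.resize(d['img'][65:215,340:440],(400,600),interpolation=cv2.INTER_CUBIC)
a[:300,400:800]=cv2.resize(d['img'][155:200,350:410],(400,300),interpolation=cv2.INTER_CUBIC)
d=optics.get_image('top');np.savez('top4.npz',**d)
a[300:550,400:800]=cv2.resize(d['img'][140:225,10:146],(400,250),interpolation=cv2.INTER_CUBIC)
cv2.imwrite('pics/drop.png',a)
E
```

```text
[612.34224712  93.33613282 354.05760639] 32.211541790748946 0.0 [0.16439177 0.62164358 0.30991264]
```

View pics/drop.png

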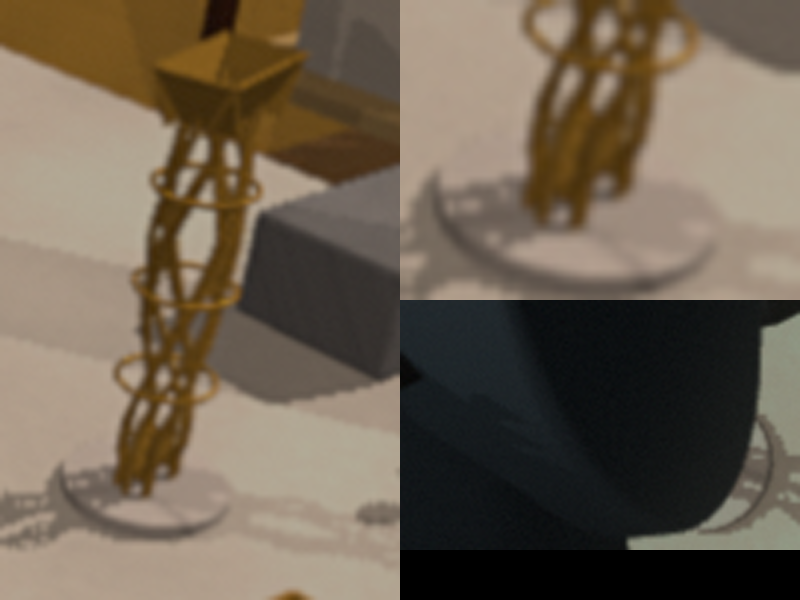

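The hopper and upper wires are empty, and gold now fills the space between the wires just above the foot, at about (160,455) in the left crop. I'll compare with the first image to check.

```bash
python3 - <<'E'
from plant import ctrl, optics
import cv2,numpy as np
from h import *
s0=load('scene0.npz');b=optics.get_image('scene');a4=load('scene4.npz')
C=cloud(b)
for nm,p in(('before',s0),('prev',a4)):
    df=np.abs(b['img'].astype(int)-p['img']).max(2)>40
    hsv=cv2.cvtColor(b['img'],cv2.COLOR_BGR2HSV)
    m=df&(hsv[...,1]>110); m[:, :345]=0; m[:,430:]=0; m[:70]=0; m[210:]=0
    P=C[m]; print(nm,m.sum(), np.nanpercentile(P,[5,25,50,75,95],axis=0).round(1).tolist() if m.sum() else '')
    if nm=='before':
        a=np.radians(12.3);q=P-[574.5,269.3,0];print(np.c_[q[:,0]*np.cos(a)+q[:,1]*np.sin(a),-q[:,0]*np.sin(a)+q[:,1]*np.cos(a),P[:,2]][::4].round(0).tolist())
c=np.hstack([cv2.resize(i['img'][140:200,350:410],(400,400),interpolation=cv2.INTER_CUBIC) for i in(s0,b)]);cv2.imwrite('pics/cmp.png',c)
E
```

```text
before 23 [[574.9, 252.9, 16.9], [577.5, 254.5, 21.9], [578.3, 255.2, 31.8], [580.1, 259.1, 38.3], [581.8, 262.4, 42.3]]
[[-2.0, -9.0, 44.0], [-0.0, -15.0, 39.0], [2.0, -23.0, 38.0], [2.0, -15.0, 29.0], [0.0, -14.0, 22.0], [1.0, -11.0, 18.0]]
prev 0
```

View pics/cmp.png

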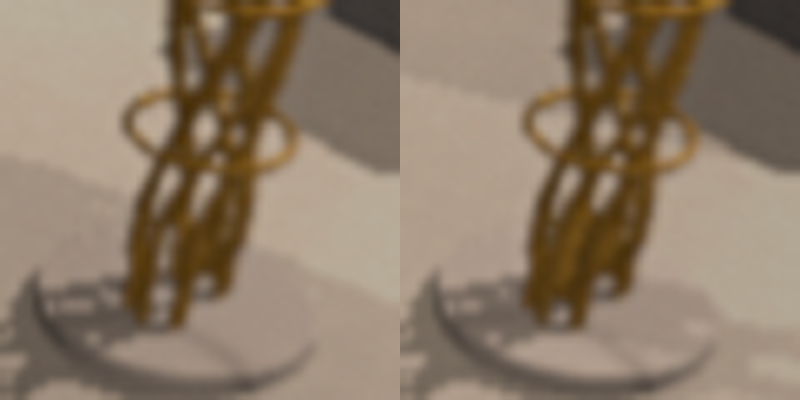

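The disc stands still on edge in the pocket, with gold filling the wires from about 12 to 45 mm up. Nothing changed between the last two frames.

```bash
python3 -c "
from plant import ctrl
print(ctrl.hand_in())"
```

```text
the job is handed in; nothing more can be done
None
```

I dropped the large compact through the chute and handed the job in: it stands at rest on edge in the pocket, with the small and square compacts still in the rack, but I couldn't see its raised face and judged it to be at the front because it went in facing the back.

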